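# Sort salvaged parts on the repair bench

### The arm

A 6-joint arm with a two-finger parallel gripper is mounted at the origin on the work surface. World frame = base frame: x ahead of the robot, y to its left, z up, the work surface at z = 0. Lengths are in m, angles in rad, forces in N, time in s.
With the tool pointing down it reaches from about 0.3 to 0.95 m from the base axis. Payload 3.1 kg.
Tool frame: the origin (TCP) lies midway between the tips of the shut fingers; the grasp point (between the pads) lies 19 mm behind it (ctrl.grasp_offset is the distance from the TCP to the grasp point, in m); z points along the fingers, y is the line along which they close (so a half turn about z gives the same grasp; the last joint's range is limited). The gripper opens to 85 mm and grips with 20 to 120 N. Pads are 22 mm wide; open, the fingers measure 114 mm over their backs; the gripper's body (76 mm by 85 mm) begins 54 mm behind the grasp point. The pads swing forward as they close: fully open they stand 13 mm farther back than shut.
Start: joints at [1.232, 0.308, 1.634, -0, 1.2, -0.07], TCP at [0.166, 0.603, 0.231] pointing down, gripper open.
Joint ranges: [-3.06, 3.06], [-0.79, 1.96], [0.05, 2.63], [-1.19, 4.34], [0.05, 2.64], [-2.94, 2.94]. Speed limits (rad/s): [2.79, 2.79, 3.14, 3.14, 3.14, 3.14].

### API

Orientations are given as a unit quaternion [w, x, y, z].
In Python, from plant import ctrl, viewer, ticket gives the robot as it stands.
- The arm moves only by the tool servo_tool, never from a script. Its argument "plan" is a list of rows, each a list of 2 entries, a list of its own where there are three numbers: the shift along the tool's x, y, z in mm, then the turn, a rotation vector about the tool's x, y, z in degrees. A call has 1 to 20 rows; each row is the pose to reach, as a shift and turn from the pose commanded when the call began, along the tool's axes at that moment; what a row does not reach only later rows make up. A row lasts 1/12 s, in which the tool goes at most 41.7 mm and 7.16 degrees, less where a joint would pass 70% of its speed; a pose out of reach is approached as far as the arm can. A call with a gripper value outside its range is refused whole. "hand" is the opening, from 0 (shut) to 1 (fully open), set as the call begins (left out, the last holds). The fingers move at their own pace and stop on an object; "newtons" is the grip in N (left out, the last holds). Time passes only in rows, so rows that repeat a pose let the fingers close. It gives the time, the measured TCP pose, the force, the opening and the grip force at its end, in the units of the state.
- ctrl.get_obs(): the state, without advancing time (a new reading comes with each control period).
- viewer.get_image(name): name is "scene" or "side" or "wrist"; returns a dict with "img" (420x560x3 uint8, red, green, blue), "intrinsics" (3x3 intrinsics, pixels), "T" (4x4, takes a point from camera to world coordinates). Camera axes: x right, y up, looking along -z (the intrinsics and any distortion apply to the point x, -y, -z); pixel columns grow to the right and rows downward; lengths in m; the calibration is good to about 2 mm. A picture is of the moment at which its call begins. There is no depth.
- ticket.close_job(): hands the job in; it is judged then, once.
Trained networks look in the newest picture that a camera, given by its name, has taken for a name from the list of things; names that differ only in an ending like _2 or _b are one class to them, and where a whole thing is asked for, a point or a joint stands for the part that bears it (a point fixed in the world has none). Each returns a list of dicts, best first, with "confidence" (0 to 1); they miss things now and then, are a little off and sometimes report something else, mostly with a low value. They report only what shows in the picture. A call takes as long as a camera call. They do not tell look-alikes from the thing itself.
- viewer.boxes_of(camera, query): "position" ([x, y, z] in m, in world coordinates, good to about 4 mm: the middle of the surface that is visible of it).
- viewer.place_of(camera, query): "position" ([x, y, z] in m, in world coordinates, good to about 4 mm: a listed point, or the origin of a listed thing).
The state is a dict: "time": time; "joint_pos": joint angles; "qvel": joint speeds; "joint_efforts": joint torques, N m; "tcp_pos": TCP position; "eef_rot": TCP orientation; "ft_force": force on the tool from outside, world axes, zero at the start; "moment": the same for the moment, N m; "opening": finger opening in m; "grasp_force": force on a finger pad.
Only numpy, scipy, OpenCV 4.12 (cv2) and the standard library are available. Lean on these libraries where they do the work, as an engineer would, in place of code of your own. Each camera call takes 0.05 s, during which the arm holds its last target. There are 200 camera calls.

### The job

Sort the salvaged parts on the repair bench: stand both capacitors upright in the round tub, set both heat sinks fins up in the long tray, and the transformer upright in the square box, each part resting on the floor of its container and none on top of another. Leave the circuit board that is under repair where it lies.

Things in the scene. Friction and masses are not known exactly. Their poses are not given: they have to be found in the camera images.
- round_tub: shallow open round white plastic tub, the only round container: outer diameter 148 mm, inner diameter 140 mm, rim 24 mm above the bench, inner floor 4 mm above the bench. It is fixed to the bench. Origin: centre of its underside, on the bench; z up.
- long_tray: shallow open oblong grey plastic tray: 94 mm (its x) by 168 mm (its y, the long way) outside, 86 by 160 mm inside, walls 4 mm, rim 24 mm above the bench, inner floor 4 mm above the bench. It is fixed to the bench. Origin: centre of its underside, on the bench; z up.
- square_box: shallow open square white plastic box: 108 by 108 mm outside, 100 by 100 mm inside, walls 4 mm, rim 24 mm above the bench, inner floor 4 mm above the bench. Its x and y run along its sides. It is fixed to the bench. Origin: centre of its underside, on the bench; z up.
- big_capacitor: the thicker of two electrolytic capacitors: plain black upright can with a scored aluminium top, diameter 35 mm, height 50 mm, about 70 g. Loose; starts upright on the bench at any yaw. Origin: centre of its underside; z up.
- slim_capacitor: the thinner capacitor, same look: diameter 25 mm, height 45 mm, about 35 g. Loose; starts upright on the bench at any yaw. Origin: centre of its underside; z up.
- long_heatsink: the longer of two bare aluminium heat sinks, a 5 mm base plate with five upright fins along its x: 60 mm long (its x), 32 mm wide (its y), 36 mm high, about 90 g; the two outer fins make flat sides to grip across y. Loose; starts upright on the bench at any yaw. Origin: centre of its underside; z up.
- short_heatsink: the shorter heat sink, same look: 40 mm long (its x), 32 mm wide (its y), 36 mm high, about 60 g. Loose; starts upright on the bench at any yaw. Origin: centre of its underside; z up.
- transformer: small mains transformer: dark steel core 46 mm long (its x), 18 mm thick, 40 mm high, with a yellow bobbin bulging at both faces to 36 mm wide (its y; the bobbin is 30 mm long and spans 6 to 34 mm above its underside), low steel foot 46 by 30 mm and 6 mm high; about 220 g; grip it across its y, over the bobbin. Loose; starts upright on the bench at any yaw. Origin: centre of its underside; z up.
- circuit_board: green circuit board under repair, 75 mm (its x) by 46 mm (its y), board 4 mm thick, parts on it up to 12 mm high, loose, lying flat among the parts. Not to be moved. Origin: centre of its underside.
There are look-alikes about, which are no part of the job. Leave any blue look-alike of the round_tub alone.

How it is judged:
At the end, for the whole second after the job is handed in: Capacitors in the round tub, heat sinks in the long tray, transformer in the square box: each origin inside the inner walls and under 9 mm above the bench (the floors lie at 4 mm), upright within 0.15 rad, at rest (under 0.02 m/s and 0.2 rad/s), released (horizontal distance between each of big_capacitor, slim_capacitor and round_tub below 0.062 m and z of big_capacitor in the frame of round_tub between 0 and 0.009 m and angle between each of big_capacitor, slim_capacitor, long_heatsink, short_heatsink, transformer's own z axis and vertical below 0.15 rad and linear speed of each of big_capacitor, slim_capacitor, long_heatsink, short_heatsink, transformer below 0.02 m/s and angular speed of each of big_capacitor, slim_capacitor, long_heatsink, short_heatsink, transformer below 0.2 rad/s and z of slim_capacitor in the frame of round_tub between 0 and 0.009 m and x of long_heatsink in the frame of long_tray between -0.043 and 0.043 m and y of long_heatsink in the frame of long_tray between -0.08 and 0.08 m and z of long_heatsink in the frame of long_tray between 0 and 0.009 m and x of short_heatsink in the frame of long_tray between -0.043 and 0.043 m and y of short_heatsink in the frame of long_tray between -0.08 and 0.08 m and z of short_heatsink in the frame of long_tray between 0 and 0.009 m and x of transformer in the frame of square_box between -0.05 and 0.05 m and y of transformer in the frame of square_box between -0.05 and 0.05 m and z of transformer in the frame of square_box between 0 and 0.009 m); the robot touches nothing.
It fails at once if the circuit board is shifted by more than 20 mm (distance of circuit_board from where it was at the start of the episode above 0.02 m).
It also fails if it takes over 120 s, if anything falls off the work surface, if the arm or the gripper's body presses on something with over 40 N, if the wrist force passes 120 N, or if a joint passes its speed limit or range.

## Working session

There is one attempt and no reset: what is moved stays moved. The work goes in short steps, Python scripts to look and compute and a tool call to move; the robot and the scene stay as the last step left them, time stands still between calls to the robot, and variables do not carry over. Pictures are saved under pics/ and viewed, at most 14 in all, crops included, and the job is handed in when it is done.

Besides the shell and the picture viewer there is one more tool, called after ">>>" as name(argument=value, ...) on one line, values as JSON. servo_tool: Moves the arm, as the interface text tells. Its arguments: {"type":"object","properties":{"plan":{"type":"array","items":{"type":"array"}},"hand":{"type":"number"},"newtons":{"type":"number"}},"required":["plan"]}

```bash
mkdir -p pics; python3 - <<'E'
from plant import ctrl,viewer,ticket
import cv2,numpy as np
for n in ["scene","side"]:
    r=viewer.get_image(n); cv2.imwrite(f"pics/{n}0.png",r["img"][:,:,::-1]); print(n,np.round(r["intrinsics"],1).tolist(),np.round(r["T"],3).tolist())
o=ctrl.get_obs(); print(o["tcp_pos"],o["eef_rot"],o["time"],o["opening"],ctrl.grasp_offset)
for q in "round_tub long_tray square_box big_capacitor slim_capacitor long_heatsink short_heatsink transformer circuit_board".split():
  for c in ["scene","side"]:
    print(q,c,[(np.round(d["position"],3).tolist(),round(d["confidence"],2)) for d in viewer.place_of(c,q)])
E
```

```text
scene [[439.4, 0.0, 280.1], [0.0, 439.4, 209.4], [0.0, 0.0, 1.0]] [[0.794, -0.311, 0.523, 1.138], [0.608, 0.438, -0.662, -0.771], [-0.023, 0.843, 0.537, 0.652], [0.0, 0.0, 0.0, 1.0]]
side [[421.2, 0.0, 276.3], [0.0, 421.2, 209.7], [0.0, 0.0, 1.0]] [[0.967, 0.146, -0.207, 0.317], [-0.253, 0.532, -0.808, -0.864], [-0.008, 0.834, 0.552, 0.616], [0.0, 0.0, 0.0, 1.0]]
[0.16578065 0.60182464 0.23013611] [-2.10563975e-04  1.34021753e-01  9.90977813e-01 -1.04851092e-03] 0.1 0.08510335977301549 0.0187
round_tub scene [([0.313, -0.4, -0.0], 0.98), ([0.762, -0.23, -0.003], 0.96), ([0.529, -0.384, -0.002], 0.76), ([0.324, -0.119, 0.002], 0.65)]
round_tub side [([0.529, -0.387, -0.005], 0.98), ([0.328, -0.117, 0.004], 0.96), ([0.311, -0.402, -0.002], 0.93), ([0.76, -0.227, 0.001], 0.63)]
long_tray scene [([0.508, 0.385, 0.002], 0.86)]
long_tray side [([0.509, 0.386, -0.0], 0.97)]
square_box scene [([0.658, -0.027, -0.002], 0.57)]
square_box side [([0.653, -0.025, -0.004], 0.75)]
big_capacitor scene [([0.462, 0.003, 0.003], 0.69)]
big_capacitor side [([0.467, 0.006, -0.002], 0.58), ([0.529, -0.382, -0.004], 0.41)]
slim_capacitor scene [([0.473, -0.199, -0.002], 0.66)]
slim_capacitor side [([0.472, -0.196, -0.0], 0.81)]
long_heatsink scene [([0.487, 0.198, 0.004], 0.75)]
long_heatsink side [([0.485, 0.2, 0.002], 0.66), ([0.531, -0.384, -0.005], 0.34), ([0.657, -0.025, -0.003], 0.34)]
short_heatsink scene [([0.616, 0.209, 0.003], 0.77)]
short_heatsink side [([0.618, 0.21, -0.004], 0.53)]
transformer scene [([0.621, -0.212, -0.004], 0.94)]
transformer side [([0.616, -0.215, -0.001], 0.72)]
circuit_board scene [([0.464, 0.102, -0.003], 0.74)]
circuit_board side [([0.465, 0.105, 0.002], 0.62), ([0.657, -0.026, -0.003], 0.16)]
```

View pics/scene0.png

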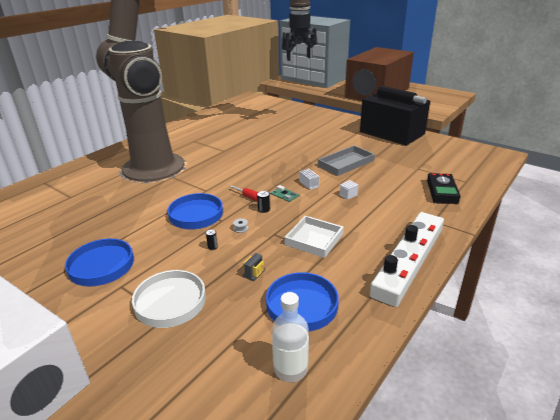

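View pics/side0.png

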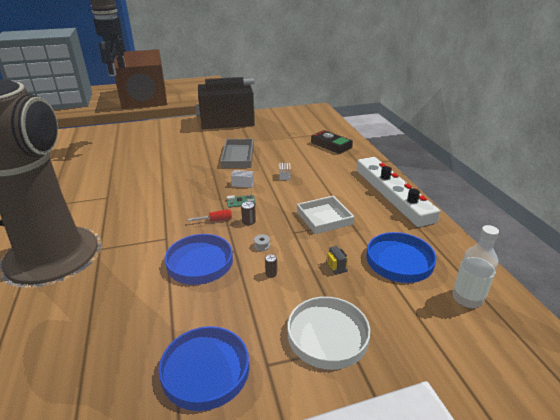

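The white round tub is at scene (169,298) and side (328,330), so it is the detection at (0.529,-0.385); the other three round ones are blue. The parts stand apart from each other, and the board is at side (240,201), between the big capacitor and the long heat sink. Next I need the yaws, from the wrist camera.

```bash
cat > h.py <<'E'
from plant import ctrl,viewer,ticket
import cv2,numpy as np,sys
from scipy.spatial.transform import Rotation as R
def go(x,y,z,psi):
    """shift/turn to bring TCP to xyz (m) with closing line at world angle psi (deg), pointing down"""
    o=ctrl.get_obs(); q=o["eef_rot"]; Rc=R.from_quat([q[1],q[2],q[3],q[0]])
    yc=Rc.as_matrix()[:,1]; cur=np.degrees(np.arctan2(yc[1],yc[0]))
    psi=cur+(psi-cur+90)%180-90
    c,s=np.cos(np.radians(psi)),np.sin(np.radians(psi))
    Rt=np.array([[-s,c,0],[c,s,0],[0,0,-1.]]); Rt[:,0]=np.cross(Rt[:,1],Rt[:,2])
    d=Rc.inv().apply(np.array([x,y,z])-o["tcp_pos"])*1000
    rv=np.degrees((Rc.inv()*R.from_matrix(Rt)).as_rotvec())
    print("shift",np.round(d,1).tolist(),"turn",np.round(rv,1).tolist(),"psi",round(psi,1),"q6",round(o["joint_pos"][5],2),"t",o["time"],"tcp",np.round(o["tcp_pos"],4).tolist(),"cur",round(cur,1))
def top(cam,x0,x1,y0,y1,z,name,s=2000):
    """rectify the picture onto the plane at height z; image up=+x, left=+y, s px/m"""
    r=viewer.get_image(cam); T=np.linalg.inv(r["T"]); K=r["intrinsics"]
    w=np.array([[x1,y1,z],[x1,y0,z],[x0,y0,z],[x0,y1,z]]); p=w@T[:3,:3].T+T[:3,3]; p*=[1,-1,-1]
    u=p@K.T; u=(u[:,:2]/u[:,2:]).astype(np.float32)
    W,H=int((y1-y0)*s),int((x1-x0)*s)
    M=cv2.getPerspectiveTransform(u,np.float32([[0,0],[W,0],[W,H],[0,H]]))
    im=cv2.warpPerspective(r["img"],M,(W,H)); cv2.imwrite(name,im[:,:,::-1]); return r
E
python3 -c "
from h import *
go(.5,.22,.32,90)"
```

```text
shift [-423.6, -280.1, -88.7] turn [0.0, -0.0, -15.4] psi 90.0 q6 -0.07 t 1.0 tcp [0.166, 0.6026, 0.2313] cur 74.6
```

>>> servo_tool(plan=[[[-424,-280,-89],[0,0,-15.4]],[[-424,-280,-89],[0,0,-15.4]],[[-424,-280,-89],[0,0,-15.4]],[[-424,-280,-89],[0,0,-15.4]],[[-424,-280,-89],[0,0,-15.4]],[[-424,-280,-89],[0,0,-15.4]],[[-424,-280,-89],[0,0,-15.4]],[[-424,-280,-89],[0,0,-15.4]],[[-424,-280,-89],[0,0,-15.4]],[[-424,-280,-89],[0,0,-15.4]],[[-424,-280,-89],[0,0,-15.4]],[[-424,-280,-89],[0,0,-15.4]],[[-424,-280,-89],[0,0,-15.4]],[[-424,-280,-89],[0,0,-15.4]],[[-424,-280,-89],[0,0,-15.4]]])

```text
time: 2.25
tcp_pos: [0.5009, 0.2193, 0.3204]
eef_rot: [-0.0, 0.001, 1.0, 0.0]
ft_force: [0.0, 0.2, 0.2]
opening: 0.0851
grasp_force: 0.0
```

```bash
python3 -c "
from h import *
go(.5,.22,.32,90)
r=top('wrist',.40,.68,.05,.43,.036,'pics/w1.png')
print(np.round(r['T'],3).tolist(),r['intrinsics'].tolist())
for q in ['long_heatsink','short_heatsink','long_tray','circuit_board']:print(q,[(np.round(d['position'],4).tolist(),round(d['confidence'],2)) for d in viewer.place_of('wrist',q)])"
```

```text
shift [0.9, 0.7, 0.4] turn [0.0, -0.0, -0.1] psi 90.0 q6 -1.24 t 2.25 tcp [0.5009, 0.2193, 0.3204] cur 89.9
[[0.003, -0.958, -0.287, 0.428], [1.0, 0.003, 0.0, 0.219], [0.001, -0.287, 0.958, 0.463], [0.0, 0.0, 0.0, 1.0]] [[299.9245846221757, 0.0, 278.13403150486863], [0.0, 299.9245846221757, 204.71821851211607], [0.0, 0.0, 1.0]]
long_heatsink [([0.4817, 0.2007, 0.0026], 0.82)]
short_heatsink [([0.6177, 0.2076, 0.0002], 0.7)]
long_tray [([0.5038, 0.3909, 0.001], 0.58)]
circuit_board [([0.4642, 0.1046, -0.0052], 0.61)]
```

View pics/w1.png

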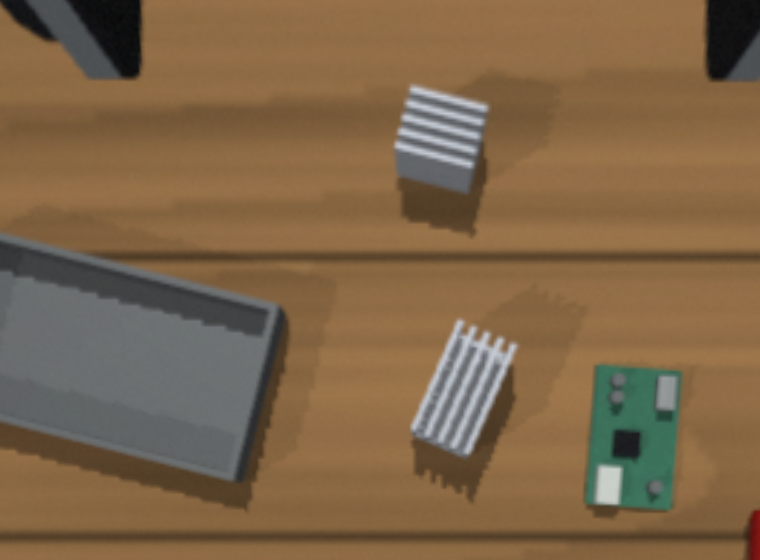

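Wrist view rectified at z=36 mm, 2 px/mm. Short sink: top centre (442,125) gives (0.6175,0.209), fins at 76°. Long sink: centre (464,388) gives (0.486,0.198), fins at -23.6°. Tray: x axis at about -13.8°, centre about (0.506,0.385). The sizes match the specification.

```bash
python3 -c "
from h import *
go(.485,.1985,.09,66.4)
go(.485,.1985,.004,66.4)"
```

```text
shift [14.2, -22.6, 229.9] turn [-0.0, -0.1, 23.7] psi 66.4 q6 -1.24 t 2.5 tcp [0.4994, 0.2211, 0.3199] cur 90.1
shift [14.1, -22.6, 315.9] turn [-0.0, -0.1, 23.7] psi 66.4 q6 -1.24 t 2.5 tcp [0.4994, 0.2211, 0.3199] cur 90.1
```

>>> servo_tool(hand=0.65, plan=[[[15,-22,220],[0,0,23.6]],[[15,-22,220],[0,0,23.6]],[[15,-22,220],[0,0,23.6]],[[15,-22,220],[0,0,23.6]],[[15,-22,220],[0,0,23.6]],[[15,-22,220],[0,0,23.6]],[[15,-22,240],[0,0,23.6]],[[15,-22,260],[0,0,23.6]],[[15,-22,280],[0,0,23.6]],[[15,-22,300],[0,0,23.6]],[[15,-22,310],[0,0,23.6]],[[15,-22,315.5],[0,0,23.6]],[[15,-22,315.5],[0,0,23.6]]])

```text
time: 3.58
tcp_pos: [0.4842, 0.1983, 0.0038]
eef_rot: [-0.001, 0.204, 0.979, -0.001]
ft_force: [0.2, -0.4, 0.2]
opening: 0.0553
grasp_force: 0.0
```

>>> servo_tool(hand=0, newtons=40, plan=[[[0,0,0],[0,0,0]],[[0,0,0],[0,0,0]],[[0,0,0],[0,0,0]],[[0,0,0],[0,0,0]],[[0,0,0],[0,0,0]],[[0,0,0],[0,0,0]],[[0,0,-15],[0,0,0]],[[0,0,-40],[0,0,0]],[[0,0,-70],[0,0,0]],[[0,0,-80],[0,0,0]],[[0,0,-80],[0,0,0]]])

```text
time: 4.5
tcp_pos: [0.4881, 0.1988, 0.0877]
eef_rot: [0.003, 0.205, 0.979, 0.002]
ft_force: [0.0, 0.2, -0.7]
opening: 0.0315
grasp_force: 40.3
```

```bash
python3 -c "
from h import *
go(.5155,.424,.08,76.2)
r=viewer.get_image('wrist');cv2.imwrite('pics/w2.png',r['img'][:,:,::-1])"
```

```text
shift [65.1, 217.3, 8.3] turn [0.2, 0.3, -9.8] psi 76.2 q6 -0.85 t 4.5 tcp [0.4881, 0.1988, 0.0877] cur 66.4
```

View pics/w2.png

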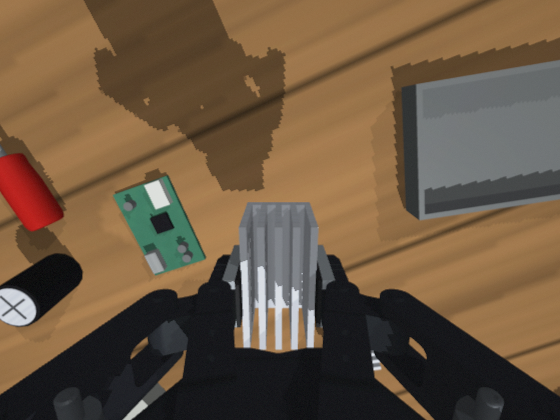

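The long sink is held squarely between the pads at (280,265), and the board at (160,222) is undisturbed. Next I carry it to the far end of the tray and lower it.

>>> servo_tool(plan=[[[62,219,0],[0,0,-9.8]],[[62,219,0],[0,0,-9.8]],[[62,219,0],[0,0,-9.8]],[[62,219,0],[0,0,-9.8]],[[62,219,0],[0,0,-9.8]],[[62,219,0],[0,0,-9.8]],[[62,219,0],[0,0,-9.8]],[[62,219,0],[0,0,-9.8]],[[62,219,20],[0,0,-9.8]],[[62,219,40],[0,0,-9.8]],[[62,219,55],[0,0,-9.8]],[[62,219,65],[0,0,-9.8]],[[62,219,70],[0,0,-9.8]],[[62,219,75],[0,0,-9.8]],[[62,219,75],[0,0,-9.8]],[[62,219,75],[0,0,-9.8]]])

```text
time: 5.88
tcp_pos: [0.5172, 0.4237, 0.0106]
eef_rot: [0.001, 0.12, 0.993, 0.001]
ft_force: [0.4, 0.2, -0.5]
opening: 0.0314
grasp_force: 40.4
```

>>> servo_tool(hand=0.5, plan=[[[0,0,0],[0,0,0]],[[0,0,0],[0,0,0]],[[0,0,0],[0,0,0]],[[0,0,-10],[0,0,0]],[[0,0,-30],[0,0,0]],[[0,0,-60],[0,0,0]],[[0,0,-100],[0,0,0]],[[0,0,-100],[0,0,0]],[[0,0,-100],[0,0,0]]])

```text
time: 6.63
tcp_pos: [0.5192, 0.4257, 0.115]
eef_rot: [0.003, 0.12, 0.993, 0.003]
ft_force: [-0.1, 0.2, -0.1]
opening: 0.0426
grasp_force: 0.0
```

```bash
python3 -c "
from h import *
go(.617,.2095,.1,-14)
go(.617,.2095,.004,-14)"
```

```text
shift [-146.5, -186.7, 14.6] turn [0.0, 0.6, -89.8] psi 166.0 q6 -0.71 t 6.6333 tcp [0.5192, 0.4257, 0.115] cur 76.2
shift [-145.9, -187.4, 110.6] turn [0.0, 0.6, -89.8] psi 166.0 q6 -0.71 t 6.6333 tcp [0.5192, 0.4257, 0.115] cur 76.2
```

>>> servo_tool(hand=0.7, plan=[[[-149.5,-184,0],[0,0,90.2]],[[-149.5,-184,0],[0,0,90.2]],[[-149.5,-184,0],[0,0,90.2]],[[-149.5,-184,0],[0,0,90.2]],[[-149.5,-184,0],[0,0,90.2]],[[-149.5,-184,0],[0,0,90.2]],[[-149.5,-184,0],[0,0,90.2]],[[-149.5,-184,0],[0,0,90.2]],[[-149.5,-184,0],[0,0,90.2]],[[-149.5,-184,0],[0,0,90.2]],[[-149.5,-184,0],[0,0,90.2]],[[-149.5,-184,0],[0,0,90.2]],[[-149.5,-184,20],[0,0,90.2]],[[-149.5,-184,45],[0,0,90.2]],[[-149.5,-184,65],[0,0,90.2]],[[-149.5,-184,85],[0,0,90.2]],[[-149.5,-184,98],[0,0,90.2]],[[-149.5,-184,105],[0,0,90.2]],[[-149.5,-184,105],[0,0,90.2]]])

```text
time: 8.22
tcp_pos: [0.6154, 0.2086, 0.0022]
eef_rot: [-0.001, 0.788, 0.616, -0.002]
ft_force: [-0.9, -0.5, -0.0]
opening: 0.0593
grasp_force: 0.0
```

>>> servo_tool(hand=0, newtons=40, plan=[[[0,0,0],[0,0,0]],[[0,0,0],[0,0,0]],[[0,0,0],[0,0,0]],[[0,0,0],[0,0,0]],[[0,0,0],[0,0,0]],[[0,0,0],[0,0,0]],[[0,0,-15],[0,0,0]],[[0,0,-40],[0,0,0]],[[0,0,-70],[0,0,0]],[[0,0,-80],[0,0,0]],[[0,0,-80],[0,0,0]],[[0,0,-80],[0,0,0]],[[0,0,-80],[0,0,0]]])

```text
time: 9.3
tcp_pos: [0.6161, 0.2087, 0.0832]
eef_rot: [-0.001, 0.788, 0.616, -0.001]
ft_force: [-0.7, 0.1, -0.9]
opening: 0.0318
grasp_force: 39.8
```

```bash
python3 -c "
from h import *
go(.4965,.346,.08,-13.8)
r=viewer.get_image('wrist');cv2.imwrite('pics/w3.png',r['img'][:,:,::-1])"
```

```text
shift [104.3, -149.2, 3.4] turn [-0.2, 0.1, -0.2] psi -13.8 q6 0.5 t 9.3 tcp [0.6161, 0.2087, 0.0832] cur -14.0
```

View pics/w3.png

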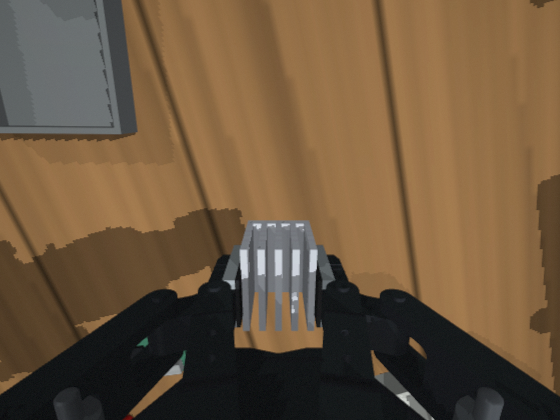

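The short sink is held squarely at (280,270). Next I place it in the near half of the tray.

>>> servo_tool(plan=[[[104,-149,0],[0,0,0]],[[104,-149,0],[0,0,0]],[[104,-149,0],[0,0,0]],[[104,-149,0],[0,0,0]],[[104,-149,0],[0,0,0]],[[104,-149,0],[0,0,0]],[[104,-149,20],[0,0,0]],[[104,-149,40],[0,0,0]],[[104,-149,55],[0,0,0]],[[104,-149,65],[0,0,0]],[[104,-149,70],[0,0,0]],[[104,-149,75],[0,0,0]],[[104,-149,75],[0,0,0]],[[104,-149,75],[0,0,0]]])

```text
time: 10.52
tcp_pos: [0.4994, 0.3461, 0.0105]
eef_rot: [0.0, 0.788, 0.615, 0.001]
ft_force: [0.4, -0.1, -0.8]
opening: 0.032
grasp_force: 40.1
```

>>> servo_tool(hand=0.5, plan=[[[0,0,0],[0,0,0]],[[0,0,0],[0,0,0]],[[0,0,0],[0,0,0]],[[0,0,-10],[0,0,0]],[[0,0,-30],[0,0,0]],[[0,0,-60],[0,0,0]],[[0,0,-100],[0,0,0]],[[0,0,-140],[0,0,0]],[[0,0,-180],[0,0,0]],[[0,0,-220],[0,0,0]],[[0,0,-220],[0,0,0]],[[0,0,-220],[0,0,0]]])

```text
time: 11.52
tcp_pos: [0.5005, 0.3476, 0.2351]
eef_rot: [0.001, 0.788, 0.616, 0.005]
ft_force: [0.5, -0.2, -1.3]
opening: 0.0429
grasp_force: 0.0
```

```bash
python3 -c "
from h import *
go(.52,-.1,.33,90)
r=viewer.get_image('wrist');cv2.imwrite('pics/w4.png',r['img'][:,:,::-1])"
```

```text
shift [-428.9, 127.8, -96.9] turn [0.1, -0.6, 76.0] psi -90.0 q6 0.78 t 11.5167 tcp [0.5005, 0.3476, 0.2351] cur -14.0
```

View pics/w4.png

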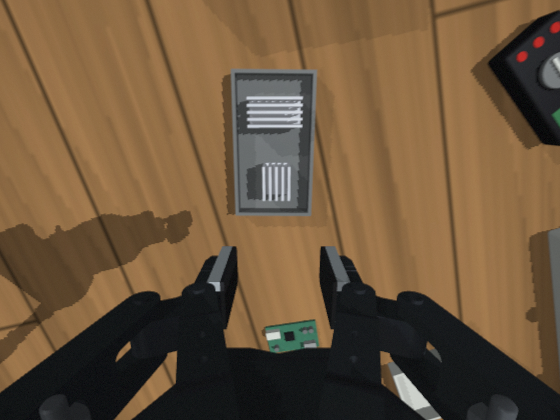

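Both sinks stand in the tray, fins up, well apart, at (275,112) and (277,183). Next I look at the other half of the bench.

>>> servo_tool(hand=0.7, plan=[[[-468,138,-125],[0,0,76]],[[-468,138,-125],[0,0,76]],[[-468,138,-125],[0,0,76]],[[-468,138,-125],[0,0,76]],[[-468,138,-125],[0,0,76]],[[-468,138,-125],[0,0,76]],[[-468,138,-125],[0,0,76]],[[-468,138,-125],[0,0,76]],[[-468,138,-125],[0,0,76]],[[-468,138,-125],[0,0,76]],[[-468,138,-125],[0,0,76]],[[-468,138,-125],[0,0,76]],[[-468,138,-125],[0,0,76]],[[-468,138,-125],[0,0,76]],[[-468,138,-125],[0,0,76]],[[-468,138,-125],[0,0,76]],[[-468,138,-125],[0,0,76]],[[-468,138,-125],[0,0,76]]])

```text
time: 13.07
tcp_pos: [0.5186, -0.1398, 0.354]
eef_rot: [-0.0, 1.0, 0.001, -0.001]
ft_force: [0.8, -0.1, 1.4]
opening: 0.0596
grasp_force: 0.0
```

```bash
python3 -c "
from h import *
go(.62,-.212,.1,-90)
r=top('wrist',.42,.74,-.30,.08,.04,'pics/w5.png')
print(np.round(r['T'][:3,3],4))
for q in ['big_capacitor','slim_capacitor','transformer','square_box','round_tub']:print(q,[(np.round(d['position'],4).tolist(),round(d['confidence'],2)) for d in viewer.place_of('wrist',q)])"
```

```text
shift [101.6, 72.7, 253.8] turn [-0.0, 0.1, 0.1] psi -90.0 q6 1.22 t 13.0667 tcp [0.5186, -0.1398, 0.354] cur -89.9
[ 0.593  -0.1403  0.4969]
big_capacitor [([0.4646, 0.0102, -0.0024], 0.57)]
slim_capacitor [([0.4726, -0.2022, -0.0025], 0.49)]
transformer [([0.622, -0.2125, 0.0005], 0.98)]
square_box [([0.6534, -0.0266, -0.002], 0.95)]
round_tub [([0.5316, -0.3825, -0.0025], 0.89), ([0.3083, -0.4007, -0.0022], 0.74)]
```

View pics/w5.png

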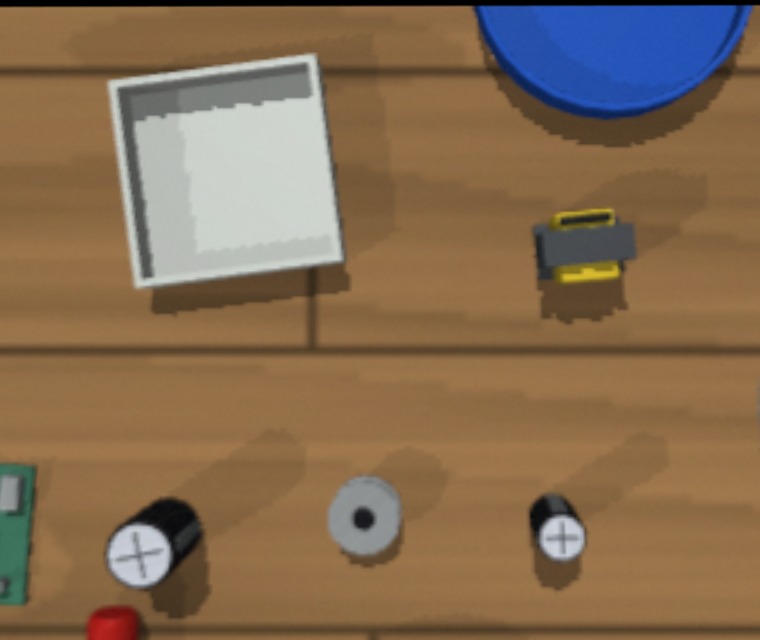

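Rectified at z=40 mm: transformer core centre (585,242) gives (0.620,-0.2125), its y axis at 4.7°. Box centre is (0.656,-0.028), yaw 7°. The big capacitor is at (0.466,0.0065) and the slim one at (0.473,-0.200). Transformer first.

>>> servo_tool(plan=[[[101,72.5,200],[0,0,-94.7]],[[101,72.5,200],[0,0,-94.7]],[[101,72.5,200],[0,0,-94.7]],[[101,72.5,200],[0,0,-94.7]],[[101,72.5,200],[0,0,-94.7]],[[101,72.5,200],[0,0,-94.7]],[[101,72.5,200],[0,0,-94.7]],[[101,72.5,200],[0,0,-94.7]],[[101,72.5,200],[0,0,-94.7]],[[101,72.5,220],[0,0,-94.7]],[[101,72.5,240],[0,0,-94.7]],[[101,72.5,260],[0,0,-94.7]],[[101,72.5,270],[0,0,-94.7]],[[101,72.5,270],[0,0,-94.7]],[[101,72.5,290],[0,0,-94.7]],[[101,72.5,310],[0,0,-94.7]],[[101,72.5,330],[0,0,-94.7]],[[101,72.5,345],[0,0,-94.7]],[[101,72.5,351],[0,0,-94.7]],[[101,72.5,351],[0,0,-94.7]]])

```text
time: 15.03
tcp_pos: [0.6182, -0.2132, 0.0016]
eef_rot: [-0.002, 0.678, 0.735, -0.001]
ft_force: [0.1, 0.6, 0.2]
opening: 0.0598
grasp_force: 0.0
```

>>> servo_tool(hand=0, newtons=60, plan=[[[0,0,0],[0,0,0]],[[0,0,0],[0,0,0]],[[0,0,0],[0,0,0]],[[0,0,0],[0,0,0]],[[0,0,0],[0,0,0]],[[0,0,0],[0,0,0]],[[0,0,-15],[0,0,0]],[[0,0,-40],[0,0,0]],[[0,0,-70],[0,0,0]],[[0,0,-80],[0,0,0]],[[0,0,-80],[0,0,0]],[[0,0,-80],[0,0,0]],[[0,0,-80],[0,0,0]]])

```text
time: 16.12
tcp_pos: [0.6182, -0.2132, 0.0819]
eef_rot: [-0.002, 0.678, 0.735, -0.001]
ft_force: [-0.1, -0.2, -3.3]
opening: 0.0351
grasp_force: 60.7
```

```bash
python3 -c "
from h import *
go(.656,-.028,.085,7)
r=viewer.get_image('wrist');cv2.imwrite('pics/w6.png',r['img'][:,:,::-1])"
```

```text
shift [181.4, 52.9, -2.9] turn [-0.2, -0.1, -2.3] psi 7.0 q6 -0.48 t 16.1167 tcp [0.6182, -0.2132, 0.0819] cur 4.7
```

View pics/w6.png

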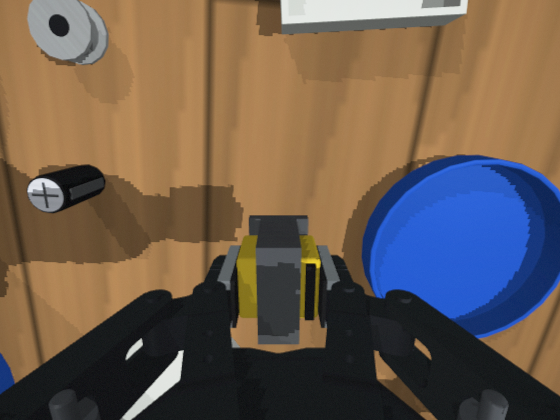

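The transformer is gripped over the bobbin and upright at (280,285). Next I carry it to the box.

>>> servo_tool(plan=[[[181,53,0],[0,0,-2.3]],[[181,53,0],[0,0,-2.3]],[[181,53,0],[0,0,-2.3]],[[181,53,0],[0,0,-2.3]],[[181,53,0],[0,0,-2.3]],[[181,53,0],[0,0,-2.3]],[[181,53,0],[0,0,-2.3]],[[181,53,20],[0,0,-2.3]],[[181,53,40],[0,0,-2.3]],[[181,53,55],[0,0,-2.3]],[[181,53,65],[0,0,-2.3]],[[181,53,70],[0,0,-2.3]],[[181,53,75],[0,0,-2.3]],[[181,53,75],[0,0,-2.3]],[[181,53,75],[0,0,-2.3]]])

```text
time: 17.42
tcp_pos: [0.6589, -0.0297, 0.0097]
eef_rot: [0.001, 0.663, 0.749, 0.001]
ft_force: [0.0, -0.7, -2.5]
opening: 0.0354
grasp_force: 60.5
```

>>> servo_tool(hand=0.6, plan=[[[0,0,0],[0,0,0]],[[0,0,0],[0,0,0]],[[0,0,0],[0,0,0]],[[0,0,0],[0,0,0]],[[0,0,-10],[0,0,0]],[[0,0,-30],[0,0,0]],[[0,0,-60],[0,0,0]],[[0,0,-95],[0,0,0]],[[0,0,-115],[0,0,0]],[[0,0,-115],[0,0,0]],[[0,0,-115],[0,0,0]],[[0,0,-115],[0,0,0]]])

```text
time: 18.42
tcp_pos: [0.6572, -0.029, 0.1237]
eef_rot: [-0.0, 0.663, 0.749, -0.0]
ft_force: [-0.2, 0.4, -0.4]
opening: 0.0512
grasp_force: 0.0
```

```bash
python3 -c "
from h import *
go(.466,.0065,.1,45)
go(.466,.0065,.014,45)
r=viewer.get_image('wrist');cv2.imwrite('pics/w7.png',r['img'][:,:,::-1])"
```

```text
shift [58.6, -185.5, 23.8] turn [-0.0, -0.0, -38.0] psi 45.0 q6 -0.23 t 18.4167 tcp [0.6572, -0.029, 0.1237] cur 7.0
shift [58.6, -185.4, 109.8] turn [-0.0, -0.0, -38.0] psi 45.0 q6 -0.23 t 18.4167 tcp [0.6572, -0.029, 0.1237] cur 7.0
```

>>> servo_tool(hand=0.65, plan=[[[58.5,-185.5,0],[0,0,-53]],[[58.5,-185.5,0],[0,0,-53]],[[58.5,-185.5,0],[0,0,-53]],[[58.5,-185.5,0],[0,0,-53]],[[58.5,-185.5,0],[0,0,-53]],[[58.5,-185.5,0],[0,0,-53]],[[58.5,-185.5,0],[0,0,-53]],[[58.5,-185.5,0],[0,0,-53]],[[58.5,-185.5,10],[0,0,-53]],[[58.5,-185.5,25],[0,0,-53]],[[58.5,-185.5,45],[0,0,-53]],[[58.5,-185.5,65],[0,0,-53]],[[58.5,-185.5,85],[0,0,-53]],[[58.5,-185.5,105],[0,0,-53]],[[58.5,-185.5,115],[0,0,-53]],[[58.5,-185.5,115],[0,0,-53]]])

```text
time: 19.8
tcp_pos: [0.4628, 0.0066, 0.0052]
eef_rot: [-0.004, 0.259, 0.966, -0.001]
ft_force: [-1.0, 0.3, 0.0]
opening: 0.0555
grasp_force: 0.0
```

>>> servo_tool(hand=0, newtons=40, plan=[[[0,0,0],[0,0,0]],[[0,0,0],[0,0,0]],[[0,0,0],[0,0,0]],[[0,0,0],[0,0,0]],[[0,0,0],[0,0,0]],[[0,0,0],[0,0,0]],[[0,0,-15],[0,0,0]],[[0,0,-40],[0,0,0]],[[0,0,-70],[0,0,0]],[[0,0,-90],[0,0,0]],[[0,0,-90],[0,0,0]],[[0,0,-90],[0,0,0]],[[0,0,-90],[0,0,0]]])

```text
time: 20.88
tcp_pos: [0.4658, 0.0064, 0.0982]
eef_rot: [-0.001, 0.259, 0.966, -0.0]
ft_force: [0.2, 0.3, -1.2]
opening: 0.034
grasp_force: 40.0
```

```bash
python3 -c "
from h import *
go(.530,-.414,.1,60)
r=viewer.get_image('wrist');cv2.imwrite('pics/w8.png',r['img'][:,:,::-1])"
```

```text
shift [-265.8, -331.9, -1.9] turn [-0.0, -0.1, -0.0] psi 60.0 q6 -1.13 t 20.8833 tcp [0.4658, 0.0064, 0.0982] cur 60.0
```

View pics/w8.png

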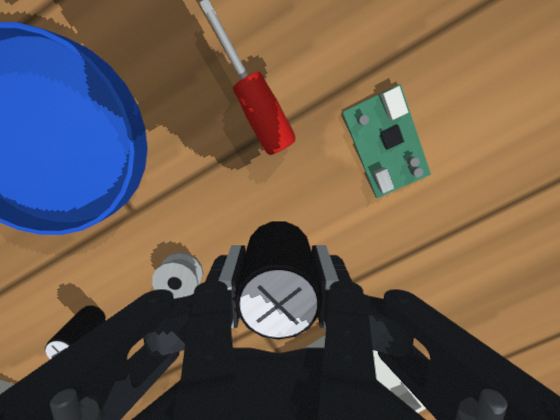

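The big capacitor is held upright at (279,300), and the board and screwdriver are untouched. Next I carry it to the white tub.

>>> servo_tool(plan=[[[-281,-307,0],[0,0,0]],[[-281,-307,0],[0,0,0]],[[-281,-307,0],[0,0,0]],[[-281,-307,0],[0,0,0]],[[-281,-307,0],[0,0,0]],[[-281,-307,0],[0,0,0]],[[-281,-307,0],[0,0,0]],[[-281,-307,0],[0,0,0]],[[-281,-307,0],[0,0,0]],[[-281,-307,0],[0,0,0]],[[-281,-307,0],[0,0,0]],[[-281,-307,20],[0,0,0]],[[-281,-307,40],[0,0,0]],[[-281,-307,60],[0,0,0]],[[-281,-307,75],[0,0,0]],[[-281,-307,80],[0,0,0]],[[-281,-307,85],[0,0,0]],[[-281,-307,85],[0,0,0]],[[-281,-307,85],[0,0,0]]])

```text
time: 22.52
tcp_pos: [0.5568, -0.4001, 0.0141]
eef_rot: [0.0, 0.259, 0.966, -0.0]
ft_force: [0.4, -0.0, -0.2]
opening: 0.0341
grasp_force: 40.2
```

>>> servo_tool(hand=0.55, plan=[[[0,0,0],[0,0,0]],[[0,0,0],[0,0,0]],[[0,0,0],[0,0,0]],[[0,0,0],[0,0,0]],[[0,0,-10],[0,0,0]],[[0,0,-30],[0,0,0]],[[0,0,-60],[0,0,0]],[[0,0,-95],[0,0,0]],[[0,0,-115],[0,0,0]],[[0,0,-115],[0,0,0]],[[0,0,-115],[0,0,0]],[[0,0,-115],[0,0,0]]])

```text
time: 23.52
tcp_pos: [0.5559, -0.3997, 0.1286]
eef_rot: [-0.0, 0.259, 0.966, 0.0]
ft_force: [-0.8, -0.6, -0.7]
opening: 0.0467
grasp_force: 0.0
```

```bash
python3 -c "
from h import *
go(.473,-.200,.006,60)
r=viewer.get_image('wrist');cv2.imwrite('pics/w9.png',r['img'][:,:,::-1])"
```

```text
shift [171.6, 131.4, 122.8] turn [0.0, -0.0, -0.0] psi 60.0 q6 -1.73 t 23.5167 tcp [0.5559, -0.3997, 0.1286] cur 60.0
```

View pics/w9.png

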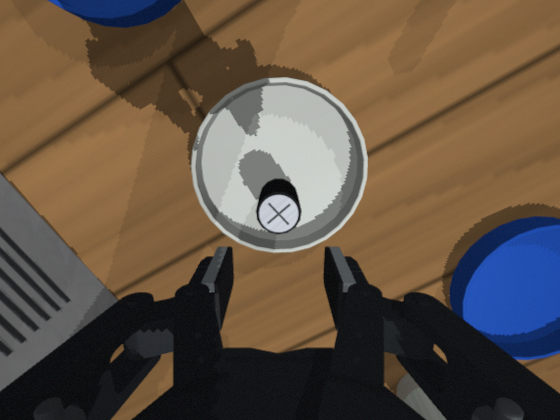

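The big capacitor is upright on the tub floor, (279,213), toward the side it was meant for. Now the slim one.

>>> servo_tool(plan=[[[171.5,131.5,0],[0,0,0]],[[171.5,131.5,0],[0,0,0]],[[171.5,131.5,0],[0,0,0]],[[171.5,131.5,0],[0,0,0]],[[171.5,131.5,0],[0,0,0]],[[171.5,131.5,0],[0,0,0]],[[171.5,131.5,0],[0,0,0]],[[171.5,131.5,20],[0,0,0]],[[171.5,131.5,45],[0,0,0]],[[171.5,131.5,70],[0,0,0]],[[171.5,131.5,95],[0,0,0]],[[171.5,131.5,112],[0,0,0]],[[171.5,131.5,122],[0,0,0]],[[171.5,131.5,122],[0,0,0]]])

```text
time: 24.73
tcp_pos: [0.472, -0.2004, 0.0039]
eef_rot: [-0.003, 0.259, 0.966, 0.0]
ft_force: [0.5, 1.1, -0.8]
opening: 0.0471
grasp_force: 0.0
```

>>> servo_tool(hand=0, newtons=35, plan=[[[0,0,0],[0,0,0]],[[0,0,0],[0,0,0]],[[0,0,0],[0,0,0]],[[0,0,0],[0,0,0]],[[0,0,0],[0,0,0]],[[0,0,0],[0,0,0]],[[0,0,-15],[0,0,0]],[[0,0,-40],[0,0,0]],[[0,0,-70],[0,0,0]],[[0,0,-90],[0,0,0]],[[0,0,-90],[0,0,0]],[[0,0,-90],[0,0,0]],[[0,0,-90],[0,0,0]]])

```text
time: 25.82
tcp_pos: [0.4729, -0.2, 0.0962]
eef_rot: [-0.001, 0.259, 0.966, 0.0]
ft_force: [0.1, 0.2, -0.7]
opening: 0.0241
grasp_force: 34.3
```

```bash
python3 -c "
from h import *
go(.504,-.370,.1,60)
r=viewer.get_image('wrist');cv2.imwrite('pics/w10.png',r['img'][:,:,::-1])"
```

```text
shift [-111.9, -131.7, -3.9] turn [-0.0, -0.1, 0.0] psi 60.0 q6 -1.53 t 25.8167 tcp [0.4729, -0.2, 0.0962] cur 60.0
```

View pics/w10.png

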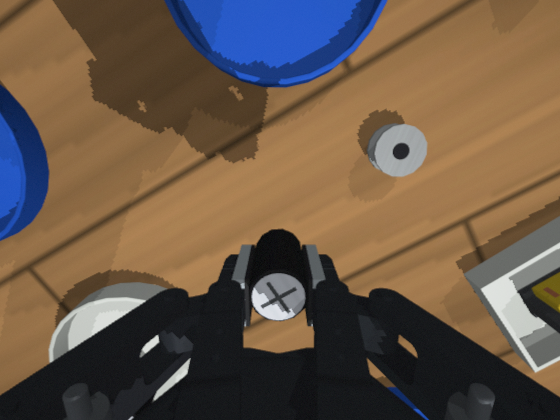

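The slim capacitor is held upright at (278,295). Next I place it in the near side of the tub.

>>> servo_tool(plan=[[[-112,-132,0],[0,0,0]],[[-112,-132,0],[0,0,0]],[[-112,-132,0],[0,0,0]],[[-112,-132,0],[0,0,0]],[[-112,-132,0],[0,0,0]],[[-112,-132,0],[0,0,0]],[[-112,-132,20],[0,0,0]],[[-112,-132,40],[0,0,0]],[[-112,-132,60],[0,0,0]],[[-112,-132,75],[0,0,0]],[[-112,-132,80],[0,0,0]],[[-112,-132,85],[0,0,0]],[[-112,-132,85],[0,0,0]],[[-112,-132,85],[0,0,0]]])

```text
time: 27.03
tcp_pos: [0.5051, -0.3704, 0.0124]
eef_rot: [0.0, 0.259, 0.966, -0.0]
ft_force: [-1.0, 0.9, -1.8]
opening: 0.024
grasp_force: 34.5
```

>>> servo_tool(hand=0.45, plan=[[[0,0,0],[0,0,0]],[[0,0,0],[0,0,0]],[[0,0,0],[0,0,0]],[[0,0,0],[0,0,0]],[[0,0,-10],[0,0,0]],[[0,0,-30],[0,0,0]],[[0,0,-60],[0,0,0]],[[0,0,-95],[0,0,0]],[[0,0,-135],[0,0,0]],[[0,0,-170],[0,0,0]],[[0,0,-200],[0,0,0]],[[0,0,-200],[0,0,0]],[[0,0,-200],[0,0,0]],[[0,0,-200],[0,0,0]]])

```text
time: 28.2
tcp_pos: [0.5042, -0.3704, 0.2119]
eef_rot: [-0.0, 0.259, 0.966, 0.0]
ft_force: [0.3, 0.6, -1.2]
opening: 0.0386
grasp_force: 0.0
```

```bash
python3 -c "
from h import *
a=viewer.get_image('side')['img'][120:370,160:400]; b=viewer.get_image('wrist')['img']
im=np.hstack([cv2.resize(a,(403,420)),b[:, 100:480]]);cv2.imwrite('pics/f.png',im[:,:,::-1])
for q in 'round_tub long_tray square_box big_capacitor slim_capacitor long_heatsink short_heatsink transformer circuit_board'.split():print(q,[(np.round(d['position'],3).tolist(),round(d['confidence'],2)) for d in viewer.place_of('side',q)])
print(ctrl.get_obs()['time'])"
```

```text
round_tub [([0.329, -0.115, -0.001], 0.9), ([0.763, -0.228, -0.0], 0.8), ([0.308, -0.401, 0.001], 0.7), ([0.532, -0.388, -0.003], 0.58)]
long_tray [([0.507, 0.387, -0.002], 0.6), ([0.556, -0.398, 0.003], 0.19)]
square_box [([0.653, -0.028, -0.003], 0.66)]
big_capacitor [([0.553, -0.398, 0.003], 0.78)]
slim_capacitor [([0.501, -0.368, 0.003], 0.87)]
long_heatsink [([0.514, 0.421, 0.008], 0.73)]
short_heatsink [([0.501, 0.345, 0.002], 0.47), ([0.506, 0.385, -0.0], 0.26)]
transformer [([0.657, -0.029, 0.004], 0.59), ([0.51, 0.385, 0.0], 0.24)]
circuit_board [([0.464, 0.105, 0.001], 0.84)]
28.75
```

View pics/f.png

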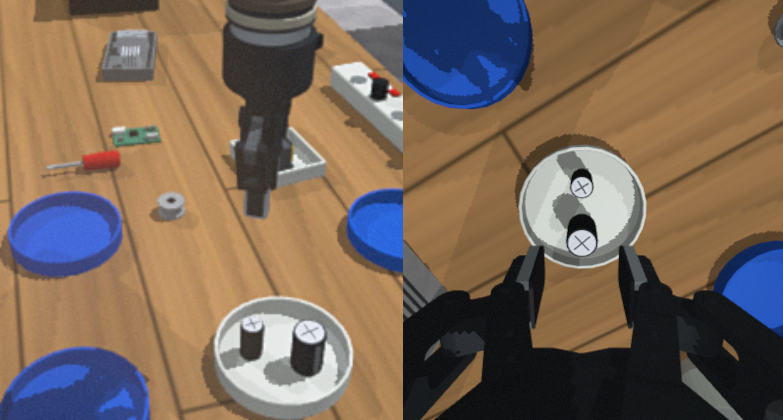

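Both capacitors stand upright in the white tub, at (252,340) and (308,345). The sinks are in the tray, the transformer is detected at the box centre, and the board has not moved. I am handing the job in.

```bash
python3 -c "
from plant import ticket
print(ticket.close_job())"
```

```text
the job is handed in; nothing more can be done
None
```

I sorted all five parts into their containers, left the circuit board where it lay, and handed the job in at about 29 s of the 120 s; `close_job` returned no verdict.

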